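Hang the kidney relief board on the gravity-keeper hook

TASK

Take the relief board with the red kidney and red edging out of the wooden rack and hang it by its brass eye on the steel peg of the retort stand: set the eye on the bare end of the peg, then slide it in so that the eye itself lifts the red drop keeper and the keeper falls shut behind it. Before letting go, tug the board lightly back against the closed keeper for a moment, to prove that it is caught; then leave the board hanging freely and still. The hook is light: never load it with more than 12 N, and leave the leaf board and the other things on the bench alone.

Things in the scene. Friction and masses are not known exactly. Their poses are not given: they have to be found in the camera images.
- kidney_board_mid (a point): Centre, half-way up, of the loose kidney relief board: cream panel 8 mm thick (x), 170 mm wide (y), 100 mm high (z), 130 to 240 g, thin red edging, pink and dark-red kidney relief up to 6 mm thick in the middle of its +x face. x out of the picture side, y along the width, z up. Starts upright in one rack slot, foot 12 mm above the bench, 1.5 mm of play to either side.
- kidney_board_grip (a point): Place to pinch the kidney board across its thickness from above: 65 mm to -y of the middle, 12 mm below the top edge (panel 8 mm thick here, no relief). The board's axes. The mirror place at +y is alike, but at the hook the clamp screw and the far side of the stand are there.
- kidney_board_eye (a point): Centre of the brass eye of the kidney board, 64 mm above the board's centre, 14 mm above its top edge. Octagonal ring in the plane of the board, a corner at its top, 6 mm thick (x), hole 18 mm across flats, outside 30 mm across flats. The board's axes.
- leaf_board_mid (a point): Centre of the leaf relief board: same size and eye, but with green edging and a green leaf; it stands in the other slot, parallel to the kidney board and 75 mm from it, its eye reaching 142 mm above the bench. To be left in its slot.
- kidney_board: The same kidney board, origin at the centre of its underside, same axes.
- rack: Wooden rack fixed to the bench, base 150 (x) by 130 (y) by 12 mm. Two slots along its y axis at x = -37.5 and +37.5 mm, 11 mm wide, between walls that rise to 34 mm above the bench, so a board is lifted straight up by 25 mm or more to clear them. Origin: centre of the underside. The boards' axes are parallel to the rack's.
- hook: Fixed hook on a retort stand. Origin on the peg's axis where it leaves the back plate; x along the level peg out to its tip, z up. Steel peg 10 mm thick, ends at x = 95 mm. Back plate 30 mm wide, up to 22 mm above the axis. A seated eye has its centre 4.3 mm below the axis; an eye centred within 4 mm of the axis passes along it. The board must not load hook or keeper with more than 12 N.
- peg_tip (a point): Tip of the steel peg, on its axis, 95 mm out from the back plate; the hook's axes. Shut, the keeper nose is 6 mm thick; from its foot a ramp rises outward at 30 degrees, 26 mm long and 15 mm high. An eye slid inward along the peg meets the ramp, lifts the keeper 0.1 to 0.3 rad with 1 to 5 N, and it drops once the 6 mm thick eye is wholly inside the nose. Pulled outward, the eye bears on the nose, which stays shut.
- stand: Blue retort stand holding the hook, fixed. Origin under its rod (12 mm thick, top 280 mm above the bench), which stands 50 mm behind the hook's origin; grey clamp on it reaches 15 mm to hook -y and, with its screw, 40 mm to hook +y. Foot 14 mm thick, from 60 mm behind to 100 mm in front of the rod, 110 mm wide. Same x, y directions as the hook.
- keeper (a joint): Angle of the red drop keeper (rad): 0 shut, stop at 0.9; it falls shut by its weight (70 to 140 g). 10 mm wide arm above the peg, 26 to 32 mm over its axis, with a nose hanging to 6 mm over the axis. The nose's upright inner face is at hook x = 22 to 36 mm: the carriage it hinges on, behind the back plate, is clamped differently each time and not measured, so the place is found by feel.
- eye_model: Bystander: white eyeball model on a blue stand, 143 mm high.
- beaker: Bystander: glass beaker, 80 mm high.
- petri_dish: Bystander: clear petri dish, 90 mm across, 15 mm high.
- slide_box: Bystander: green box 85 x 100 x 32 mm.
- jar: Bystander: amber jar, 110 mm high.
- forceps: Bystander: steel forceps, 120 mm long, lying.
There are look-alikes about, which are no part of the job. Leave any orange or purple look-alike of the kidney_board alone.

How it is judged:
By the outcome, as a careful person would: the job done as asked, in the order asked, and still so for the second after the job is handed in, with the robot touching nothing.
It also fails if it takes over 61 s, if anything falls off the work surface, if the arm or the gripper's body presses on something with over 40 N, if the wrist force passes 120 N, or if a joint passes its speed limit or range.

ROBOT

A 6-joint arm with a two-finger parallel gripper is mounted at the origin on the work surface. World frame = base frame: x ahead of the robot, y to its left, z up, the work surface at z = 0. Lengths are in m, angles in rad, forces in N, time in s.
With the tool pointing down it reaches from about 0.35 to 0.775 m from the base axis. Payload 7.3 kg.
Tool frame: the origin (TCP) lies on the centre line of the jaws, within the pads' length; the fingertips stand 8 mm ahead of it and the grasp point (between the pads) lies 11 mm behind it; z points along the fingers, y is the line along which they close (so a half turn about z gives the same grasp; the last joint's range is limited). The gripper opens to 92 mm and grips with 3 to 60 N. Pads are 19 mm wide; open, the fingers measure 130 mm over their backs; the gripper's body (75 mm by 190 mm) begins 47 mm behind the grasp point.
Start: joints at [0.969, 0.342, 1.524, -0, 1.275, -0.146], TCP at [0.231, 0.471, 0.235] pointing down, gripper open.
Joint ranges: [-2.53, 2.53], [-0.77, 2.02], [0.04, 2.7], [-1, 4.14], [0.28, 2.66], [-3.11, 3.11]. Speed limits (rad/s): [2.57, 2.57, 3.14, 3.14, 3.14, 3.14].

INTERFACE

Orientations are given as a 3x3 rotation matrix whose columns are the frame's x, y, z axes.
In Python, from cell import ctrl, imaging gives the robot as it stands.
- The arm moves only by the tool apply_moves, never from a script. Its argument "deltas" is one flat list of numbers, 4 for each row, row after row: the shift along the world's x, y, z in cm, then the turn about the world's z in degrees. A call has 1 to 20 rows; each row is the pose to reach, as a shift and turn from the pose commanded when the call began; what a row does not reach only later rows make up. A row lasts 1/10 s, in which the tool goes at most 50 mm and 8.59 degrees, less where a joint would pass 70% of its speed; a pose out of reach is approached as far as the arm can. A call with a gripper value outside its range is refused whole. "grip" is the closure, from 0 (fully open) to 1 (shut), set as the call begins (left out, the last holds). The fingers move at their own pace and stop on an object; "squeeze" is the grip in N (left out, the last holds). Time passes only in rows, so rows that repeat a pose let the fingers close. It gives the time, the measured TCP pose, the force, the opening and the grip force at its end, in the units of the state.
- ctrl.get_obs(): the state, without advancing time (a new reading comes with each control period).
- imaging.grab_frame(name): name is "scene" or "top" or "wrist"; returns a dict with "img" (400x640x3 uint8, red, green, blue), "camera_matrix" (3x3 intrinsics, pixels), "rvec" (rotation vector, rad) and "tvec" (3), from world to camera coordinates, as OpenCV has them. Camera axes: x right, y down, z forward; pixel columns grow to the right and rows downward; lengths in m; the calibration is good to about 2 mm. A picture is of the moment at which its call begins. There is no depth.
- ctrl.finish_job(): hands the job in; it is judged then, once.
The state is a dict: "t": time; "joint_pos": joint angles; "qd": joint speeds; "joint_torque": joint torques, N m; "tool_pos": TCP position; "ee_rot": TCP orientation; "contact_force": force on the tool from outside, world axes, zero at the start; "moment": the same for the moment, N m; "gripper_width": finger opening in m; "finger_force": force on a finger pad.
Only numpy, scipy, OpenCV 4.12 (cv2) and the standard library are available. Lean on these libraries where they do the work, as an engineer would, in place of code of your own. Each camera call takes 0.05 s, during which the arm holds its last target. There are 200 camera calls.

## Working session

There is one attempt and no reset: what is moved stays moved. The work goes in short steps, Python scripts to look and compute and a tool call to move; the robot and the scene stay as the last step left them, time stands still between calls to the robot, and variables do not carry over. Pictures are saved under pics/ and viewed, at most 10 in all, crops included, and the job is handed in when it is done.

Besides the shell and the picture viewer there is one more tool, called as name(argument=value, ...) on one line, values as JSON. apply_moves: Moves the arm, as the interface text tells. Its arguments: {"type":"object","properties":{"deltas":{"type":"array"},"grip":{"type":"number"},"squeeze":{"type":"number"}},"required":["deltas"]}

```bash
mkdir -p pics; cat > h.py <<'E'
import numpy as np, cv2, json
from cell import ctrl, imaging
def grab(n,fn):
    f=imaging.grab_frame(n); cv2.imwrite(f'pics/{fn}.png',f['img'][:,:,::-1])
    np.savez(f'pics/{fn}.npz',K=f['camera_matrix'],r=f['rvec'],t=f['tvec'],img=f['img']); return f
def cam(fn):
    d=np.load(f'pics/{fn}.npz'); R=cv2.Rodrigues(d['r'])[0]; return d['K'],R,d['t'].reshape(3)
def ray(fn,u,v):
    K,R,t=cam(fn); return -R.T@t, R.T@np.linalg.inv(K)@np.array([u,v,1.])
def atz(fn,u,v,z):
    c,d=ray(fn,u,v); return c+d*(z-c[2])/d[2]
def proj(fn,P):
    K,R,t=cam(fn); p=(K@(R@np.atleast_2d(P).T+t[:,None])).T; return p[:,:2]/p[:,2:]
def tri(obs):
    A=np.zeros((3,3));b=np.zeros(3)
    for o in obs:
        c,d=ray(*o); d/=np.linalg.norm(d); M=np.eye(3)-np.outer(d,d); A+=M;b+=M@c
    p=np.linalg.solve(A,b); return p
E
python3 - <<'E'
from h import *
a=grab('scene','s1');b=grab('top','t1')
for n in('s1','t1'):print(ray(n,320,200))
print(ctrl.get_obs())
E
```

```text
(array([1.49557017, 0.58378243, 1.02727979]), array([-0.68289492, -0.40655166, -0.60703737]))
(array([ 0.33178442, -0.03273599,  1.31516511]), array([ 0.1502433 , -0.01147329, -0.9887579 ]))
{'t': 0.1, 'joint_pos': array([ 9.69001976e-01,  3.42641324e-01,  1.52491723e+00,  1.43803411e-05,
        1.27542294e+00, -1.46015622e-01]), 'qd': array([ 0.00177235, -0.00200308, -0.00244388,  0.00121396,  0.00099681,
        0.00073807]), 'joint_torque': array([ 8.67357157e-04, -4.32004523e+01, -2.44694531e+01,  7.18300324e-02,
        5.26364765e-02, -1.55299637e-05]), 'tool_pos': array([0.23086405, 0.47111778, 0.23412203]), 'ee_rot': array([[-8.97916601e-01,  4.40164902e-01, -7.97596117e-04],
       [ 4.40165572e-01,  8.97915907e-01, -1.13706440e-03],
       [ 2.15678402e-04, -1.37206335e-03, -9.99999035e-01]]), 'contact_force': array([ 0.16586223, -0.08892168, -0.05046494]), 'moment': array([-0.00111779,  0.01017312, -0.00401275]), 'finger_force': 0.0, 'gripper_width': 0.0916937991454757}
```

View pics/s1.png

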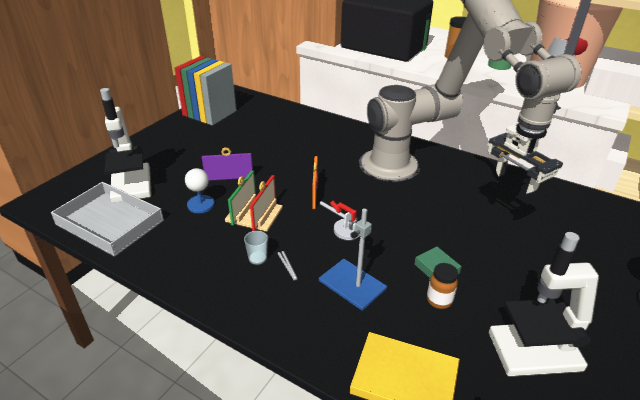

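View pics/t1.png

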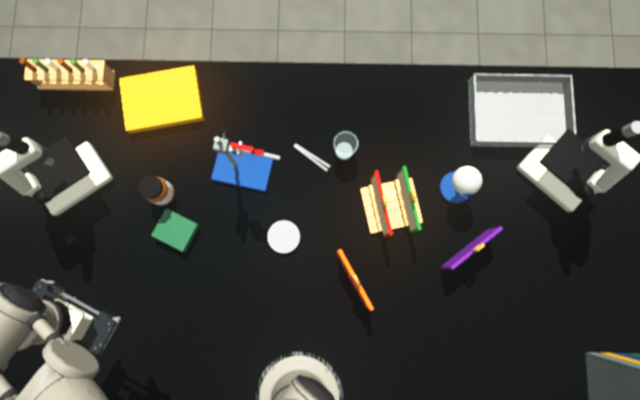

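The scene view shows the red-edged board at about (262,202) beside the green one at (240,197), and the stand's rod from (364,210) to (358,285). In the top view the red board is near (382,205) and the peg and red keeper lie along (235,147)-(280,157). Next I'll enlarge both areas.

```bash
python3 - <<'E'
from h import *
s=cv2.imread('pics/s1.png');t=cv2.imread('pics/t1.png')
r=lambda i,x,y,w,h,k:cv2.resize(i[y:y+h,x:x+w],None,fx=k,fy=k,interpolation=cv2.INTER_CUBIC)
A=r(s,220,165,80,60,5);B=r(s,310,190,80,60,5);C=r(t,350,160,80,60,5);D=r(t,205,125,80,60,5)
cv2.imwrite('pics/m1.png',np.vstack([np.hstack([A,B]),np.hstack([C,D])]))
E
```

```text
(no output)
```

View pics/m1.png

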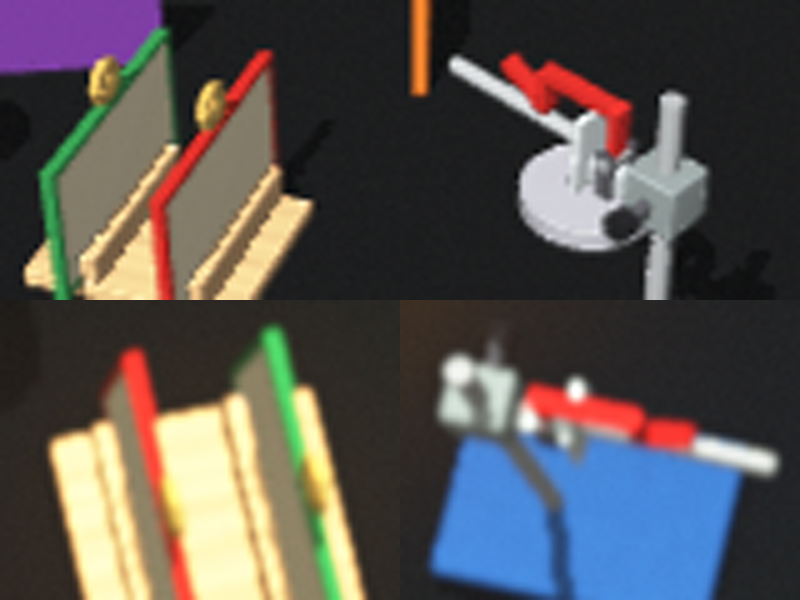

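```bash
python3 - <<'E'
from h import *
img=np.load('pics/t1.npz')['img'].astype(int)
m=(img[:,:,0]>130)&(img[:,:,1]<70)&(img[:,:,2]<70)
v,u=np.nonzero(m[150:250,360:405]);v+=150;u+=360
print('red top ext',u[v.argmin()],v.min(),u[v.argmax()],v.max())
# mean column per row -> line
for r in range(v.min(),v.max()+1,6): print(r,u[v==r].min(),u[v==r].max(),end=' | ')
print()
far=tri([('t1',376.6,170.4),('s1',251.4,205.6)]); near=tri([('t1',390.5,v.max()),('s1',273.4,175.5)])
tip=tri([('t1',278.6,157.6),('s1',321.4,202.8)]); rod=tri([('t1',216.6,138),('s1',364.4,209.4)])
for n,p in zip(('far','near','tip','rod'),(far,near,tip,rod)): print(n,p.round(4))
print(np.linalg.norm(far-near),np.linalg.norm((tip-rod)[:2]))
for n,p,c in(('far',far,[('t1',376.6,170.4),('s1',251.4,205.6)]),('near',near,[('t1',390.5,v.max()),('s1',273.4,175.5)])):
    for o in c: print(n,atz(*o,.112).round(4))
for o in [('t1',216.6,138),('s1',364.4,209.4)]: print('rod',atz(*o,.28).round(4))
d=near-far;print('board yaw of -y dir',np.degrees(np.arctan2(d[1],d[0])));d=tip-rod;print('hook x yaw',np.degrees(np.arctan2(d[1],d[0])))
E
```

```text
red top ext 375 170 389 235
170 375 378 | 176 377 379 | 182 379 381 | Traceback (most recent call last):
  File "<stdin>", line 7, in <module>
    return umr_minimum(a, axis, None, out, keepdims, initial, where)
ValueError: zero-size array to reduction operation minimum which has no identity
```

```bash
python3 - <<'E'
from h import *
F=[('t1',376.6,170.0),('s1',251.4,205.6)];N=[('t1',390.5,235.5),('s1',273.4,175.5)];T=[('t1',278.6,157.6),('s1',321.4,202.8)];R=[('t1',216.6,138),('s1',364.4,209.4)]
far,near,tip,rod=map(tri,(F,N,T,R))
for n,p in zip(('far','near','tip','rod'),(far,near,tip,rod)): print(n,p.round(4))
print(np.linalg.norm(far-near),np.linalg.norm((tip-rod)[:2]))
for o in F+N: print(atz(*o,.112).round(4))
for o in R: print('rod',atz(*o,.28).round(4))
d=near-far;print('board -y dir',np.degrees(np.arctan2(d[1],d[0])));d=tip-rod;print('hook x yaw',np.degrees(np.arctan2(d[1],d[0])))
E
```

```text
far [ 0.5974 -0.1936  0.1089]
near [ 0.4268 -0.2317  0.1056]
tip [0.599  0.0552 0.223 ]
rod [0.6284 0.1946 0.2793]
0.1748623777979974 0.14240952829674172
[ 0.5974 -0.1942  0.112 ]
[ 0.6001 -0.1897  0.112 ]
[ 0.4257 -0.2297  0.112 ]
[ 0.4345 -0.227   0.112 ]
rod [0.6281 0.1947 0.28  ]
rod [0.6293 0.1947 0.28  ]
board -y dir -167.41288355457803
hook x yaw -101.91096475124537
```

apply_moves(deltas=[3, -3, 2, 3, 6, -7, 4, 6, 9, -11, 4, 9, 12, -15, 4, 12, 15, -19, 4, 15, 18, -23, 4, 18, 19, -27, 4, 21, 20, -31, 4, 24, 21, -35, 4, 27, 22, -39, 4, 30, 22, -43, 4, 33, 22, -47, 4, 36, 22, -51, 4, 38.7, 22, -55, 4, 38.7, 22, -59, 4, 38.7, 22, -63, 3, 38.7, 22, -66, 1, 38.7, 21.8, -69.7, -1, 38.7, 21.8, -69.7, -1, 38.7, 21.8, -69.7, -1, 38.7])

```text
t: 2.1
tool_pos: [0.4486, -0.2258, 0.224]
ee_rot: [[-0.976, -0.216, -0.002], [-0.216, 0.976, 0.002], [0.001, 0.002, -1.0]]
contact_force: [-0.5, 0.5, -0.1]
gripper_width: 0.0918
finger_force: 0.0
```

```bash
python3 - <<'E'
from h import *
o=ctrl.get_obs();print(o['t'],o['tool_pos'],o['ee_rot'][:,1],o['joint_pos'])
grab('wrist','w1')
E
```

```text
2.1 [ 0.44857435 -0.22575173  0.22399551] [-0.21608361  0.97637285  0.00198238] [-6.19225861e-01  3.10865011e-01  1.60090145e+00  4.06232514e-04
  1.23215002e+00 -2.40796081e+00]
```

View pics/w1.png

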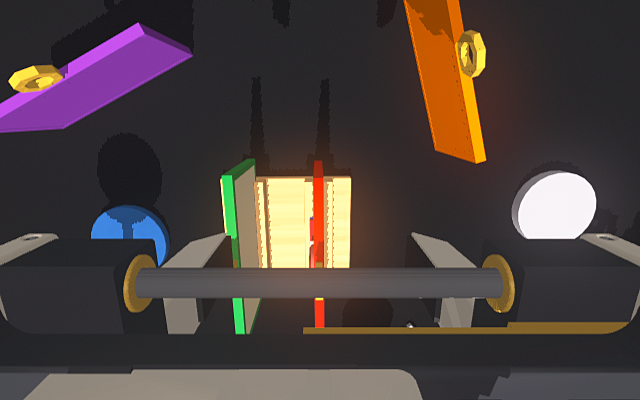

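The wrist view shows the red top edge running from (318,162) to (319,333), parallel to the green one at about (230,178) to (240,333). I'll locate its line at z = 0.112.

```bash
python3 - <<'E'
from h import *
img=np.load('pics/w1.npz')['img'].astype(int)
m=(img[:,:,0]>150)&(img[:,:,1]<80)&(img[:,:,2]<80)
L=[];R_=[]
for r in list(range(165,265,8))+[303,312,320,328]:
    c=np.nonzero(m[r,300:340])[0]+300
    if len(c): print(r,c.min(),c.max(),end=' | ');L.append(atz('w1',c.min(),r,.112)[:2]);R_.append(atz('w1',c.max()+1,r,.112)[:2])
print()
for P in(L,R_):
    P=np.array(P);a,b=np.polyfit(P[:,0],P[:,1],1);print('slope deg',np.degrees(np.arctan(a)),'y at x=.4486',a*.4486+b)
print('near end',atz('w1',318,161,.112), 'green near',atz('w1',229,178,.112))
print(ray('w1',320,200))
E
```

```text
165 314 321 | 173 314 322 | 181 313 322 | 189 314 322 | 197 314 323 | 205 314 323 | 213 314 323 | 221 310 323 | 229 310 323 | 237 311 323 | 245 312 323 | 253 310 323 | 261 309 323 | 303 315 323 | 312 315 323 | 320 315 323 | 
slope deg 12.385097714094307 y at x=.4486 -0.2304473542374026
slope deg 13.075261039131702 y at x=.4486 -0.22110254189209222
near end [ 0.41593835 -0.23300372  0.112     ] green near [ 0.44544816 -0.30165461  0.112     ]
(array([ 0.37850981, -0.24149334,  0.37461967]), array([ 0.25423062,  0.06320128, -0.96509066]))
```

```bash
python3 - <<'E'
from h import *
print(tri([('t1',384.4,201.),('s1',262,186)]),atz('t1',384.4,201,.126),atz('s1',262,186,.126))
img=np.load('pics/w1.npz')['img']
print(img[160:240:4,318])
for x in(.4257,.430,.4345): print(proj('w1',[x,-.2258+(x-.4486)*.225,.112]),proj('w1',[x,-.2258+(x-.4486)*.225,.03]))
E
```

```text
[ 0.51375369 -0.21303463  0.12316405] [ 0.51312908 -0.21228877  0.126     ] [ 0.51693372 -0.2109057   0.126     ]
[[100  41  30]
 [152  43  21]
 [152  42  20]
 [154  46  22]
 [150  46  22]
 [255  49   0]
 [255  50   0]
 [255  54   0]
 [255  57   0]
 [255  59   0]
 [255  59   0]
 [255  60   0]
 [255  63   2]
 [255  60   0]
 [255  64   0]
 [255  64  11]
 [255  65   4]
 [255  67  13]
 [255  66  18]
 [255  69  13]]
[[317.88489489 173.09985563]] [[317.838809   159.12140933]]
[[317.91056142 178.37035905]] [[317.85876979 163.23547272]]
[[317.9371829  183.83695755]] [[317.87951552 167.51131583]]
```

apply_moves(deltas=[0.1, 0.05, -1, 0, 0.1, 0.05, -2, 0, 0.1, 0.05, -3, 0, 0.1, 0.05, -5, 0, 0.1, 0.05, -7, 0, 0.1, 0.05, -9, 0, 0.1, 0.05, -11, 0, 0.1, 0.05, -12.5, 0, 0.1, 0.05, -13.5, 0, 0.1, 0.05, -13.5, 0, 0.1, 0.05, -13.5, 0], grip=0.5, squeeze=50)

```text
t: 3.25
tool_pos: [0.4503, -0.225, 0.0899]
ee_rot: [[-0.976, -0.218, 0.0], [-0.218, 0.976, -0.0], [-0.0, -0.0, -1.0]]
contact_force: [-0.6, -0.6, -0.5]
gripper_width: 0.0456
finger_force: 0.0
```

apply_moves(deltas=[0, 0, 0, 0, 0, 0, 0, 0, 0, 0, 0, 0, 0, 0, 0, 0, 0, 0, 0, 0, 0, 0, 0, 0, 0, 0, 0, 0, 0, 0, 0, 0], grip=1, squeeze=50)

```text
t: 4.05
tool_pos: [0.4501, -0.2251, 0.0899]
ee_rot: [[-0.976, -0.218, 0.0], [-0.218, 0.976, 0.0], [-0.0, -0.0, -1.0]]
contact_force: [-0.0, 0.1, 2.4]
gripper_width: 0.0077
finger_force: 50.0
```

apply_moves(deltas=[0, 0, 0.5, 0, 0, 0, 1.5, 0, 0, 0, 3, 0, 0, 0, 5, 0, 0, 0, 7.5, 0, 0, 0, 10, 0, 0, 0, 12.5, 0, 0, 0, 14.5, 0, 0, 0, 15, 0, 0, 0, 15, 0])

```text
t: 5.05
tool_pos: [0.4501, -0.2251, 0.2403]
ee_rot: [[-0.976, -0.218, 0.001], [-0.218, 0.976, -0.001], [-0.001, -0.001, -1.0]]
contact_force: [0.4, -0.1, -2.9]
gripper_width: 0.0078
finger_force: 50.0
```

apply_moves(deltas=[0.5, 1, 0, -2, 1, 3, 0, -4, 2, 5, 0, -6, 2.5, 7.5, 0, -8, 3, 10, 0, -11, 4, 12.5, 0, -14, 5, 15, 0, -17, 6, 17.5, 0, -20, 7, 20, 0, -22, 7.5, 22, 0, -24, 7.5, 23.5, 0, -24.5, 7.5, 24.4, 0, -24.5, 7.5, 24.4, 0, -24.5, 7.5, 24.4, 0, -24.5])

```text
t: 6.45
tool_pos: [0.5248, 0.0185, 0.2392]
ee_rot: [[-0.979, 0.206, -0.001], [0.206, 0.979, -0.0], [0.001, -0.0, -1.0]]
contact_force: [-0.5, -0.1, -2.0]
gripper_width: 0.0078
finger_force: 50.0
```

```bash
python3 - <<'E'
from h import *
o=ctrl.get_obs();print(o['t'],o['tool_pos'],o['ee_rot'][:,1],o['contact_force'])
grab('wrist','w2');grab('scene','s2');grab('top','t2')
s=cv2.imread('pics/s2.png');t=cv2.imread('pics/t2.png');w=cv2.imread('pics/w2.png')
r=lambda i,x,y,w,h,k:cv2.resize(i[y:y+h,x:x+w],None,fx=k,fy=k,interpolation=cv2.INTER_CUBIC)
A=r(s,290,180,80,60,5);B=r(t,205,120,100,75,4)
cv2.imwrite('pics/m2.png',np.vstack([np.hstack([A,B]),np.hstack([cv2.resize(w,(480,300)),np.zeros((300,320,3),np.uint8)])]))
E
```

```text
6.45 [0.52479883 0.01851551 0.23918339] [ 2.06203524e-01  9.78509045e-01 -3.94106131e-04] [-0.50890556 -0.07544237 -2.01182526]
```

View pics/m2.png

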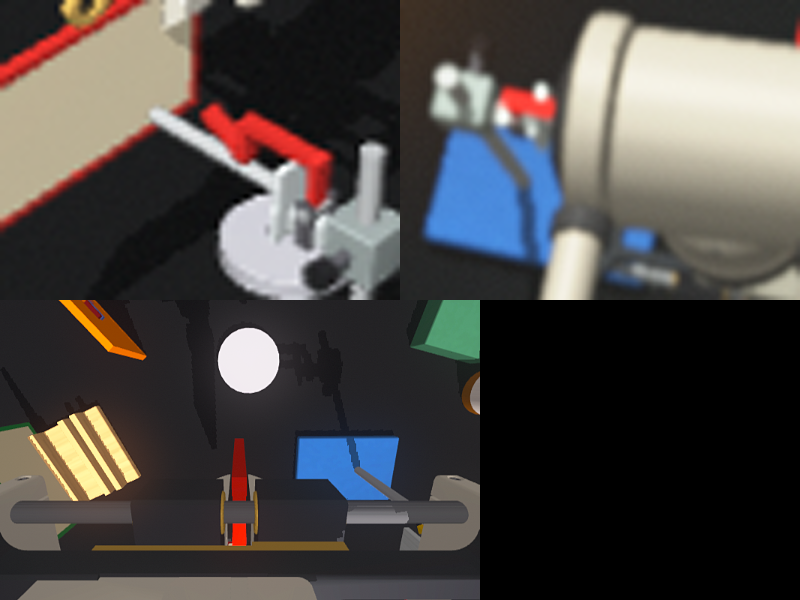

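The wrist view shows the board gripped squarely, near end at (238,440) in the montage. In the scene crop the bare peg tip is at about (321,203), and the eye is at about (307,182), above and outside it. The top view is blocked by the arm. I'll lower to eye height with a gap left and compare eye and tip in the scene view.

apply_moves(deltas=[0, 0, -1, 0, 0, 0, -2, 0, 0, 0.5, -3, 0, 0.2, 1, -4, 0, 0.4, 2, -5, 0, 0.6, 2.6, -5.2, 0, 0.6, 2.9, -5.2, 0, 0.6, 2.9, -5.2, 0, 0.6, 2.9, -5.2, 0])

```text
t: 7.5
tool_pos: [0.5313, 0.048, 0.1882]
ee_rot: [[-0.979, 0.206, 0.001], [0.206, 0.979, -0.0], [-0.001, 0.0, -1.0]]
contact_force: [0.1, -1.0, -2.6]
gripper_width: 0.0077
finger_force: 50.0
```

```bash
python3 - <<'E'
from h import *
o=ctrl.get_obs();p=o['tool_pos'];ty=o['ee_rot'][:,1];print(o['t'],p,ty,o['contact_force'])
by=np.array([ty[1],-ty[0],0]);eye=p+.065*by+[0,0,.0361];print('eye pred',eye)
grab('scene','s3')
print(proj('s3',eye),proj('s3',[[.599,.0552,.223]]), 'tip resid',proj('t1',[[.599,.0552,.223]]))
s=cv2.imread('pics/s3.png');x,y=300,175
cv2.imwrite('pics/m3.png',cv2.resize(s[y:y+50,x:x+66],None,fx=12,fy=12,interpolation=cv2.INTER_CUBIC))
E
```

```text
7.5 [0.53134945 0.04798289 0.188231  ] [2.06083674e-01 9.78534371e-01 5.82130081e-05] [ 0.06003108 -0.99500116 -2.63833149]
eye pred [0.59495418 0.03458745 0.224331  ]
[[315.8583305  199.13338064]] [[321.62052255 202.79909212]] tip resid [[278.82861266 157.49261218]]
```

View pics/m3.png

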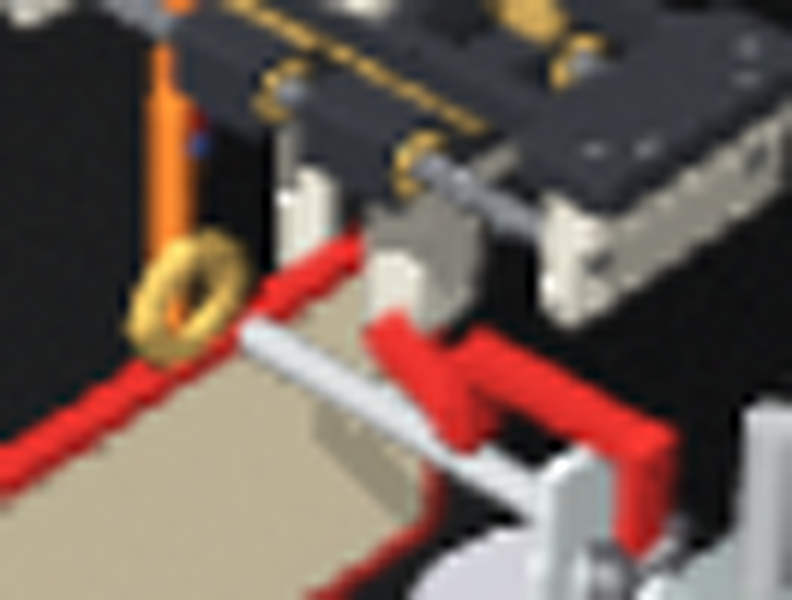

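The eye's hole centre is at (315.8,199.8) and the tip at (321.0,202.8). Extended outward, the peg's axis passes within about 0.2 px of the eye centre, so they line up. I'll thread it slowly.

apply_moves(deltas=[0.05, 0.24, 0, 0, 0.1, 0.49, 0, 0, 0.15, 0.73, 0, 0, 0.21, 0.98, 0, 0, 0.25, 1.2, 0, 0, 0.3, 1.4, 0, 0, 0.34, 1.6, 0, 0, 0.38, 1.8, 0, 0, 0.42, 2.0, 0, 0, 0.46, 2.2, 0, 0, 0.5, 2.4, 0, 0, 0.5, 2.4, 0, 0])

```text
t: 8.75
tool_pos: [0.5361, 0.0722, 0.1878]
ee_rot: [[-0.979, 0.206, 0.0], [0.206, 0.979, 0.0], [-0.0, 0.0, -1.0]]
contact_force: [0.3, -0.4, -1.8]
gripper_width: 0.0075
finger_force: 50.0
```

```bash
python3 - <<'E'
from h import *
o=ctrl.get_obs();print(o['t'],o['tool_pos'],o['contact_force'],o['moment'])
grab('scene','s4')
s=cv2.imread('pics/s4.png');x,y=300,175
cv2.imwrite('pics/m4.png',cv2.resize(s[y:y+50,x:x+66],None,fx=12,fy=12,interpolation=cv2.INTER_CUBIC))
E
```

```text
8.75 [0.53611834 0.07219421 0.18775052] [ 0.2788175  -0.38553964 -1.82803118] [ 0.05205355  0.13629468 -0.0118078 ]
```

View pics/m4.png

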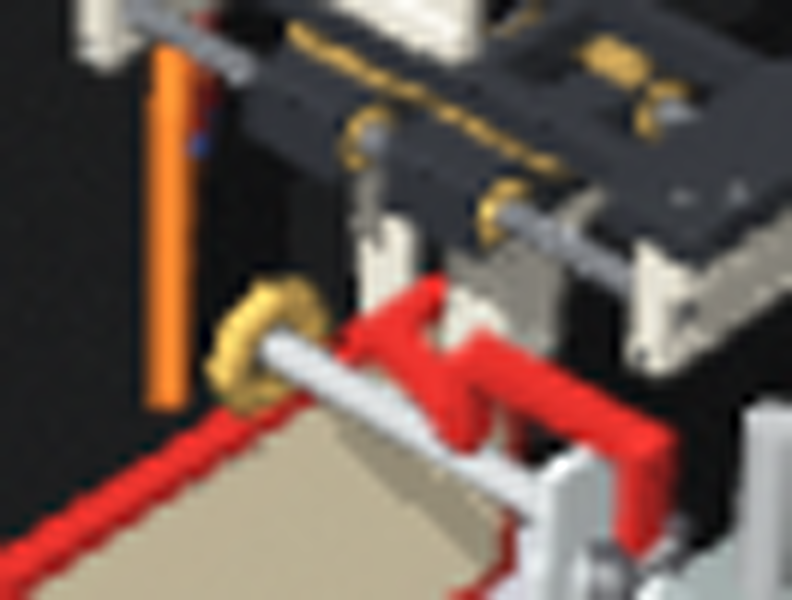

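The peg now passes through the eye at about (268,342) in the crop, with no contact force. I'll go on towards the ramp.

apply_moves(deltas=[0.05, 0.25, 0, 0, 0.1, 0.5, 0, 0, 0.16, 0.75, 0, 0, 0.21, 1.0, 0, 0, 0.26, 1.25, 0, 0, 0.32, 1.5, 0, 0, 0.37, 1.75, 0, 0, 0.42, 2.0, 0, 0, 0.47, 2.25, 0, 0, 0.53, 2.5, 0, 0, 0.53, 2.5, 0, 0])

```text
t: 9.9
tool_pos: [0.5414, 0.0973, 0.1877]
ee_rot: [[-0.979, 0.206, 0.0], [0.206, 0.979, 0.0], [-0.0, 0.0, -1.0]]
contact_force: [0.4, -0.3, -2.1]
gripper_width: 0.0075
finger_force: 50.0
```

apply_moves(deltas=[0.04, 0.2, 0, 0, 0.08, 0.4, 0, 0, 0.12, 0.6, 0, 0, 0.17, 0.8, 0, 0, 0.21, 1.0, 0, 0, 0.21, 1.0, 0, 0, 0.21, 1.0, 0, 0])

```text
t: 10.6
tool_pos: [0.5435, 0.107, 0.1877]
ee_rot: [[-0.978, 0.206, -0.0], [0.206, 0.978, 0.0], [0.0, 0.0, -1.0]]
contact_force: [0.2, 0.1, -1.5]
gripper_width: 0.0078
finger_force: 50.0
```

apply_moves(deltas=[0.04, 0.2, 0, 0, 0.08, 0.4, 0, 0, 0.12, 0.6, 0, 0, 0.17, 0.8, 0, 0, 0.21, 1.0, 0, 0, 0.21, 1.0, 0, 0, 0.21, 1.0, 0, 0])

```text
t: 11.3
tool_pos: [0.5456, 0.1171, 0.1877]
ee_rot: [[-0.979, 0.206, -0.0], [0.206, 0.979, 0.0], [0.0, 0.0, -1.0]]
contact_force: [0.0, 0.2, -2.6]
gripper_width: 0.0076
finger_force: 50.0
```

apply_moves(deltas=[0.04, 0.2, 0, 0, 0.08, 0.4, 0, 0, 0.12, 0.6, 0, 0, 0.17, 0.8, 0, 0, 0.21, 1.0, 0, 0, 0.21, 1.0, 0, 0, 0.21, 1.0, 0, 0])

```text
t: 12.0
tool_pos: [0.5477, 0.1271, 0.1877]
ee_rot: [[-0.978, 0.206, 0.0], [0.206, 0.978, 0.0], [-0.0, 0.0, -1.0]]
contact_force: [0.5, -0.0, -2.8]
gripper_width: 0.0077
finger_force: 50.0
```

```bash
python3 - <<'E'
from h import *
o=ctrl.get_obs();print(o['t'],o['tool_pos'],o['contact_force'],o['moment'])
grab('scene','s5')
s=cv2.imread('pics/s5.png');x,y=310,180
cv2.imwrite('pics/m5.png',cv2.resize(s[y:y+50,x:x+66],None,fx=12,fy=12,interpolation=cv2.INTER_CUBIC))
E
```

```text
12.0 [0.54770654 0.12706227 0.18773443] [ 0.47593976 -0.02786563 -2.78334866] [ 0.03757264  0.14108539 -0.04616619]
```

View pics/m5.png

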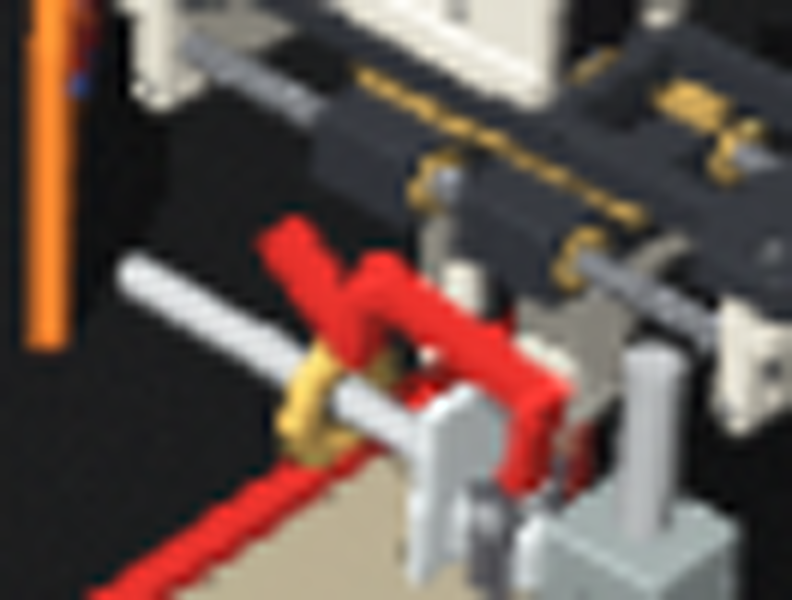

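The keeper (nose near (360,355)) is lifted and riding on the eye, and the forces are small. I'll keep sliding in.

apply_moves(deltas=[0.04, 0.2, 0, 0, 0.08, 0.4, 0, 0, 0.12, 0.6, 0, 0, 0.17, 0.8, 0, 0, 0.21, 1.0, 0, 0, 0.25, 1.2, 0, 0, 0.25, 1.2, 0, 0])

```text
t: 12.75
tool_pos: [0.5503, 0.1393, 0.1878]
ee_rot: [[-0.979, 0.206, 0.0], [0.206, 0.979, 0.0], [-0.0, 0.0, -1.0]]
contact_force: [-0.0, -0.1, -2.7]
gripper_width: 0.0076
finger_force: 50.0
```

apply_moves(deltas=[0.04, 0.2, 0, 0, 0.08, 0.4, 0, 0, 0.12, 0.6, 0, 0, 0.17, 0.8, 0, 0, 0.2, 0.95, 0, 0, 0.2, 0.95, 0, 0, 0.2, 0.95, 0, 0])

```text
t: 13.45
tool_pos: [0.5522, 0.1484, 0.1877]
ee_rot: [[-0.978, 0.206, 0.0], [0.206, 0.978, 0.0], [-0.0, 0.0, -1.0]]
contact_force: [0.7, -0.1, -2.7]
gripper_width: 0.0077
finger_force: 50.0
```

```bash
python3 - <<'E'
from h import *
o=ctrl.get_obs();print(o['t'],o['tool_pos'],o['contact_force'],o['moment'])
grab('scene','s6')
s=cv2.imread('pics/s6.png');x,y=310,180
cv2.imwrite('pics/m6.png',cv2.resize(s[y:y+50,x:x+66],None,fx=12,fy=12,interpolation=cv2.INTER_CUBIC))
E
```

```text
13.45 [0.55218346 0.14842678 0.18772955] [ 0.68289201 -0.05396716 -2.74856784] [0.05796793 0.15876218 0.000651  ]
```

View pics/m6.png

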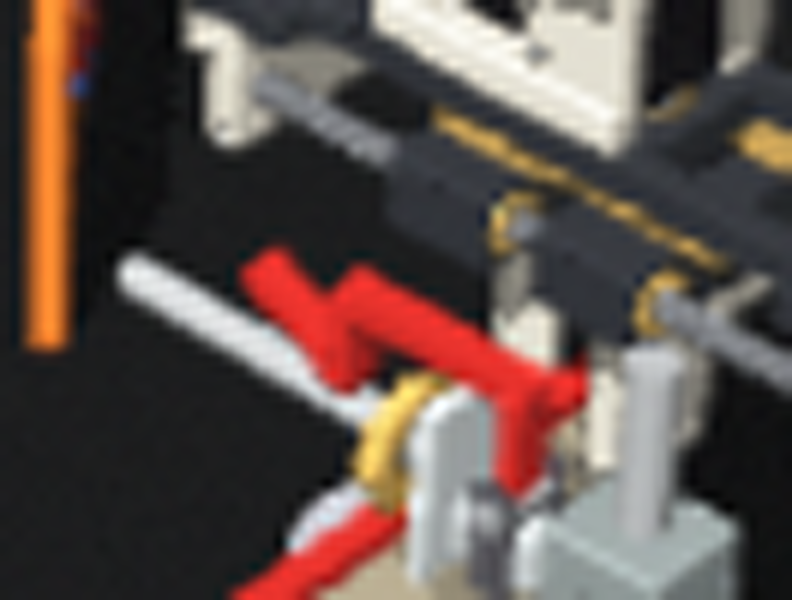

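The keeper is shut again: its nose is at (345,380) in the crop, the same place as before the approach. The eye is behind it, next to the back plate. Now I'll ease outward to feel for the nose.

apply_moves(deltas=[-0.02, -0.1, 0, 0, -0.04, -0.2, 0, 0, -0.06, -0.3, 0, 0, -0.08, -0.4, 0, 0, -0.1, -0.5, 0, 0, -0.1, -0.5, 0, 0])

```text
t: 14.1
tool_pos: [0.5512, 0.1433, 0.1878]
ee_rot: [[-0.978, 0.207, 0.0], [0.207, 0.978, 0.0], [-0.0, 0.0, -1.0]]
contact_force: [0.0, 0.5, -0.9]
gripper_width: 0.0078
finger_force: 50.0
```

apply_moves(deltas=[-0.02, -0.1, 0, 0, -0.04, -0.2, 0, 0, -0.04, -0.2, 0, 0])

```text
t: 14.4
tool_pos: [0.5508, 0.1413, 0.1877]
ee_rot: [[-0.978, 0.207, 0.0], [0.207, 0.978, 0.0], [0.0, 0.0, -1.0]]
contact_force: [0.3, 0.4, -1.6]
gripper_width: 0.0081
finger_force: 50.0
```

apply_moves(deltas=[-0.02, -0.1, 0, 0, -0.04, -0.2, 0, 0, -0.04, -0.2, 0, 0])

```text
t: 14.7
tool_pos: [0.5504, 0.1393, 0.1877]
ee_rot: [[-0.978, 0.207, -0.0], [0.207, 0.978, 0.0], [0.0, 0.0, -1.0]]
contact_force: [-0.9, 0.2, -2.6]
gripper_width: 0.0078
finger_force: 50.0
```

apply_moves(deltas=[-0.02, -0.1, 0, 0, -0.02, -0.1, 0, 0])

```text
t: 14.9
tool_pos: [0.5502, 0.1383, 0.1878]
ee_rot: [[-0.978, 0.207, 0.0], [0.207, 0.978, 0.0], [-0.0, 0.0, -1.0]]
contact_force: [0.1, -0.4, -2.1]
gripper_width: 0.0077
finger_force: 50.0
```

apply_moves(deltas=[-0.02, -0.1, 0, 0, -0.02, -0.1, 0, 0])

```text
t: 15.1
tool_pos: [0.55, 0.1373, 0.1877]
ee_rot: [[-0.978, 0.207, 0.0], [0.207, 0.978, 0.0], [-0.0, 0.0, -1.0]]
contact_force: [0.3, 0.1, -2.4]
gripper_width: 0.0078
finger_force: 50.0
```

apply_moves(deltas=[-0.02, -0.1, 0, 0, -0.02, -0.1, 0, 0])

```text
t: 15.3
tool_pos: [0.5498, 0.1366, 0.1878]
ee_rot: [[-0.978, 0.206, 0.0], [0.206, 0.978, 0.0], [-0.0, 0.0, -1.0]]
contact_force: [0.5, 1.1, -2.6]
gripper_width: 0.0077
finger_force: 50.0
```

apply_moves(deltas=[-0.02, -0.1, 0, 0, -0.02, -0.1, 0, 0])

```text
t: 15.5
tool_pos: [0.5497, 0.1361, 0.1878]
ee_rot: [[-0.979, 0.206, 0.0], [0.206, 0.979, 0.001], [-0.0, 0.001, -1.0]]
contact_force: [0.2, 5.3, -3.1]
gripper_width: 0.0077
finger_force: 50.0
```

There's 5.3 N against the nose. I'll hold it briefly, then ease back in.

apply_moves(deltas=[0, 0, 0, 0, 0, 0, 0, 0, 0, 0, 0, 0, 0, 0, 0, 0, 0, 0, 0, 0])

```text
t: 16.0
tool_pos: [0.5496, 0.136, 0.1878]
ee_rot: [[-0.979, 0.206, 0.0], [0.206, 0.979, 0.001], [-0.0, 0.001, -1.0]]
contact_force: [0.8, 5.9, -2.8]
gripper_width: 0.0076
finger_force: 50.0
```

apply_moves(deltas=[0.02, 0.1, 0, 0, 0.04, 0.2, 0, 0, 0.07, 0.35, 0, 0, 0.1, 0.5, 0, 0, 0.12, 0.6, 0, 0, 0.12, 0.6, 0, 0])

```text
t: 16.6
tool_pos: [0.5508, 0.1414, 0.1877]
ee_rot: [[-0.978, 0.206, 0.0], [0.206, 0.978, -0.0], [-0.0, -0.0, -1.0]]
contact_force: [-0.7, 0.2, -2.8]
gripper_width: 0.0076
finger_force: 50.0
```

apply_moves(deltas=[0, 0, -0.1, 0, 0, 0, -0.2, 0, 0, 0, -0.3, 0, 0, 0, -0.3, 0])

```text
t: 17.0
tool_pos: [0.5508, 0.1414, 0.1849]
ee_rot: [[-0.978, 0.206, 0.0], [0.206, 0.978, 0.0], [-0.0, 0.0, -1.0]]
contact_force: [-0.6, -0.1, 0.0]
gripper_width: 0.0079
finger_force: 50.0
```

apply_moves(deltas=[0, 0, -0.1, 0, 0, 0, -0.1, 0, 0, 0, -0.1, 0])

```text
t: 17.3
tool_pos: [0.5511, 0.1414, 0.1844]
ee_rot: [[-0.978, 0.206, 0.001], [0.206, 0.978, 0.0], [-0.001, 0.0, -1.0]]
contact_force: [-1.5, 0.2, 4.6]
gripper_width: 0.0077
finger_force: 50.0
```

apply_moves(deltas=[0, 0, 0.1, 0, -0.05, 0, 0.1, 0, -0.1, 0.02, 0.1, 0, -0.1, 0.02, 0.1, 0])

```text
t: 17.7
tool_pos: [0.5503, 0.1415, 0.1847]
ee_rot: [[-0.978, 0.207, 0.001], [0.207, 0.978, 0.0], [-0.001, 0.0, -1.0]]
contact_force: [2.5, -1.3, -1.4]
gripper_width: 0.0079
finger_force: 50.0
```

apply_moves(deltas=[0, 0, -0.04, 0, 0, 0, -0.04, 0, 0, 0, -0.04, 0])

```text
t: 18.0
tool_pos: [0.5503, 0.1416, 0.1846]
ee_rot: [[-0.978, 0.207, 0.001], [0.207, 0.978, 0.0], [-0.001, 0.0, -1.0]]
contact_force: [3.5, -1.0, 1.1]
gripper_width: 0.0078
finger_force: 50.0
```

apply_moves(deltas=[0.03, -0.01, 0, 0, 0.06, -0.01, 0, 0, 0.06, -0.01, 0, 0])

```text
t: 18.3
tool_pos: [0.5503, 0.1416, 0.1845]
ee_rot: [[-0.978, 0.206, 0.0], [0.206, 0.978, 0.0], [0.0, 0.0, -1.0]]
contact_force: [0.5, -1.1, 3.8]
gripper_width: 0.0078
finger_force: 50.0
```

apply_moves(deltas=[0, 0.01, 0.03, 0, 0, 0.02, 0.05, 0, 0, 0.02, 0.05, 0])

```text
t: 18.6
tool_pos: [0.5503, 0.1416, 0.1847]
ee_rot: [[-0.978, 0.207, -0.0], [0.207, 0.978, -0.0], [0.0, -0.0, -1.0]]
contact_force: [1.2, -1.1, 0.9]
gripper_width: 0.0076
finger_force: 50.0
```

apply_moves(deltas=[0, 0, 0, 0, 0, 0, 0, 0, 0, 0, 0, 0], squeeze=5)

```text
t: 18.9
tool_pos: [0.5503, 0.1418, 0.1847]
ee_rot: [[-0.978, 0.206, -0.0], [0.206, 0.978, 0.0], [0.0, 0.0, -1.0]]
contact_force: [2.4, 0.2, -0.1]
gripper_width: 0.0083
finger_force: 5.0
```

apply_moves(deltas=[0, 0, 0, 0, 0, 0, 0, 0, 0, 0, 0, 0, 0, 0, 0, 0, 0, 0, 0, 0, 0, 0, 0, 0, 0, 0, 0, 0, 0, 0, 0, 0], grip=0.6)

```text
t: 19.7
tool_pos: [0.5504, 0.1417, 0.1848]
ee_rot: [[-0.978, 0.206, 0.0], [0.206, 0.978, 0.0], [-0.0, 0.0, -1.0]]
contact_force: [0.1, -1.1, 0.7]
gripper_width: 0.0366
finger_force: 0.0
```

```bash
python3 - <<'E'
from h import *
o=ctrl.get_obs();print(o['t'],o['tool_pos'],o['contact_force'],o['moment'])
grab('scene','s7')
s=cv2.imread('pics/s7.png');x,y=295,175
cv2.imwrite('pics/m7.png',cv2.resize(s[y:y+75,x:x+100],None,fx=8,fy=8,interpolation=cv2.INTER_CUBIC))
E
```

```text
19.7 [0.55037895 0.14172127 0.18484002] [ 0.10201467 -1.09468937  0.65782776] [ 0.02443481 -0.03284997  0.04298799]
```

View pics/m7.png

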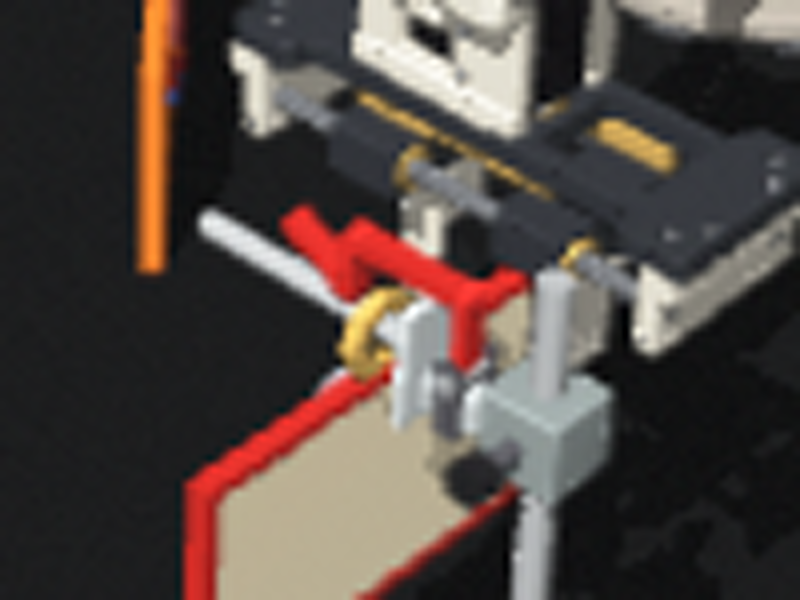

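The board hangs by its eye at (375,325) in the crop, the keeper nose is shut at (350,275), and the fingers are open and clear. I'll go straight up and let it settle.

apply_moves(deltas=[0, 0, 0.5, 0, 0, 0, 1.5, 0, 0, 0, 3, 0, 0, 0, 5, 0, 0, 0, 7, 0, 0, 0, 9, 0, 0, 0, 11, 0, -2, 0, 12, 0, -4, 0, 12, 0, -4, 0, 12, 0, -4, 0, 12, 0, -4, 0, 12, 0, -4, 0, 12, 0, -4, 0, 12, 0, -4, 0, 12, 0, -4, 0, 12, 0, -4, 0, 12, 0, -4, 0, 12, 0, -4, 0, 12, 0, -4, 0, 12, 0])

```text
t: 21.75
tool_pos: [0.5104, 0.1417, 0.3049]
ee_rot: [[-0.978, 0.206, 0.0], [0.206, 0.978, 0.0], [-0.0, 0.0, -1.0]]
contact_force: [-0.0, 0.6, 0.0]
gripper_width: 0.0368
finger_force: 0.0
```

```bash
python3 - <<'E'
from h import *
prev=None
for i in range(12):
    im=imaging.grab_frame('scene')['img'][180:300,290:400].astype(int)
    if prev is not None: print((np.abs(im-prev).sum(2)>60).sum(),end=' ')
    prev=im
o=ctrl.get_obs();print(o['t'],o['contact_force'])
# compare against pic at release
a=np.load('pics/s7.npz')['img'][215:300,310:362].astype(int);print((np.abs(prev[35:,20:72]-a).sum(2)>120).sum())
E
```

```text
0 0 0 0 0 0 0 0 0 0 0 22.35 [ 0.10491428 -0.85568994 -0.04796804]
0
```

apply_moves(deltas=[0, 0, 0, 0, 0, 0, 0, 0, 0, 0, 0, 0, 0, 0, 0, 0, 0, 0, 0, 0, 0, 0, 0, 0, 0, 0, 0, 0, 0, 0, 0, 0, 0, 0, 0, 0, 0, 0, 0, 0, 0, 0, 0, 0, 0, 0, 0, 0, 0, 0, 0, 0, 0, 0, 0, 0, 0, 0, 0, 0, 0, 0, 0, 0, 0, 0, 0, 0, 0, 0, 0, 0, 0, 0, 0, 0, 0, 0, 0, 0])

```text
t: 24.35
tool_pos: [0.5104, 0.1417, 0.3048]
ee_rot: [[-0.978, 0.206, -0.0], [0.206, 0.978, 0.0], [0.0, 0.0, -1.0]]
contact_force: [-0.2, -0.6, 0.5]
gripper_width: 0.0366
finger_force: 0.0
```

```bash
python3 -c "
from cell import ctrl
print(ctrl.finish_job())"
```

```text
the job is handed in; nothing more can be done
None
```

The kidney board hangs still on the peg behind the shut keeper; the tug met about 6 N at the nose, the highest hook load I saw was about 7 N, and I handed the job in at 24 s with the arm clear.

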